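# Sort the drive parts of a stripped robot into their trays

### The arm

A 6-joint arm with a two-finger parallel gripper is mounted at the origin on the work surface. World frame = base frame: x ahead of the robot, y to its left, z up, the work surface at z = 0. Lengths are in m, angles in rad, forces in N, time in s.
With the tool pointing down it reaches from about 0.25 to 0.775 m from the base axis. Payload 8.9 kg.
Tool frame: the origin (TCP) lies at the very end of the fingers, on their centre line; the grasp point (between the pads) lies 19 mm behind it; z points along the fingers, y is the line along which they close (so a half turn about z gives the same grasp; the last joint's range is limited). The gripper opens to 85 mm and grips with 20 to 120 N. Pads are 22 mm wide; open, the fingers measure 114 mm over their backs; the gripper's body (76 mm by 85 mm) begins 54 mm behind the grasp point. The pads swing forward as they close: fully open they stand 13 mm farther back than shut.
Start: joints at [1.019, 0.291, -0.153, 1.127, 0, 1.431], TCP at [0.211, 0.481, 0.192] pointing down, gripper open.
Joint ranges: [-2.52, 2.52], [-0.91, 1.74], [-1.3, 1.37], [-1.96, 2.02], [-1.52, 1.47], [-3.14, 3.14]. Speed limits (rad/s): [2.22, 2.22, 2.79, 3.14, 3.14, 3.14].

### API

Orientations are given as a rotation vector (axis times angle).
In Python, from station import manip gives the robot as it stands. The module is installed in compiled form; this text tells all that it offers.
- The arm moves only by the shell command python3 -m pendant 'ROWS' [FORCE]. ROWS is JSON, a list of rows, each an object of numbers: "x", "y", "z": the shift along the tool's x, y, z in mm; "roll": the turn about the tool's z in rad; "claw": the closure, from 0 (fully open) to 1 (shut). A call has exactly 8 rows; each row shifts and turns the commanded pose from where the row before left it, along the tool's axes as they then stand; what a row does not reach is not made up. A row lasts 1/10 s, in which the tool goes at most 50 mm and 8.59 degrees, less where a joint would pass 70% of its speed; a pose out of reach is approached as far as the arm can. A call is refused whole if a number of a shift passes 50 or a number of a turn 0.15, either way. A call with a gripper value outside its range is refused whole. The fingers move at their own pace and stop on an object; FORCE is the grip in N (left out, the last holds). Time passes only in rows, so rows that do not move let the fingers close, or fill a call up. It gives the time, the measured TCP pose, the force, the opening and the grip force at its end, in the units of the state.
- manip.state(): the state, without advancing time (a new reading comes with each control period).
- manip.camera(name): name is "scene" or "top" or "wrist"; returns the picture (384x512x3 uint8, red, green, blue); there is no depth.
- manip.calibration(name): a dict with "intrinsics" (3x3 intrinsics, pixels), "rvec" (rotation vector, rad) and "tvec" (3), from world to camera coordinates, as OpenCV has them; the wrist camera has in their place "mount" (4x4, takes a point from camera to tool coordinates, whose origin is the TCP and whose axes are the flange's). Camera axes: x right, y down, z forward; pixel columns grow to the right and rows downward; lengths in m; the calibration is good to about 2 mm. A picture is of the moment at which its call begins: read the wrist's pose just before it. calibration takes no time and is no camera call.
- manip.job_done(): hands the job in; it is judged then, once.
The state is a dict: "time": time; "qpos": joint angles; "dq": joint speeds; "tau": joint torques, N m; "tcp_pos": TCP position; "eef_rot": TCP orientation; "contact_force": force on the tool from outside, world axes, zero at the start; "ft_torque": the same for the moment, N m; "opening": opening from 0.0 (shut) to 1.0 (fully open); "grip_force": force on a finger pad.
Only numpy, scipy, OpenCV 4.12 (cv2) and the standard library are available. Lean on these libraries where they do the work, as an engineer would, in place of code of your own. Each camera call takes 0.05 s, during which the arm holds its last target. There are 200 camera calls.

### The job

Put the stripped-down robot parts away: the two square motors in the red tray, one in each bay, shaft up; the two printed links (white and yellow) in the blue tray, one in each bay; and the omni wheel in the green tray, hub up. Set every part down flat on the tray floor rather than dropping it, and leave the wire spool and the glue bottle where they stand.

Things in the scene. Friction and masses are not known exactly. Their poses are not given: they have to be found in the camera images.
- motor_black: (sizes in mm) small square stepper motor, black middle with silver end caps, standing upright, shaft up: body 42 x 42 x 42 tall, on it a round boss (22 diameter, 2 high) and a 5 diameter shaft that ends 62 above the underside. About 0.26 kg. Origin: centre of the underside; x and y square to the side faces, z up along the shaft; any yaw. Grip the upper part of the square body across two opposite faces (42 wide).
- motor_silver: (sizes in mm) small square stepper motor, silver middle with black end caps, standing upright, shaft up: body 42 x 42 x 42 tall, on it a round boss (22 diameter, 2 high) and a 5 diameter shaft that ends 62 above the underside. About 0.26 kg. Origin: centre of the underside; x and y square to the side faces, z up along the shaft; any yaw. Grip the upper part of the square body across two opposite faces (42 wide).
- link_white: (sizes in mm) printed scissor-lift link in white plastic, lying flat: bar 80 long (x) by 18 wide (y) by 10 thick with round ends and dark bolt heads near them, and in its middle an upright tab 24 (x) by 14 (y) whose top is 38 above the underside. About 0.04 kg. Origin: centre of the bar's underside; x along the bar, z up. Grip the tab across its 14 thickness (along y); in a tray the bar must lie along the 120 side (tray x) to fit a bay.
- link_yellow: (sizes in mm) printed scissor-lift link in yellow plastic, lying flat: bar 80 long (x) by 18 wide (y) by 10 thick with round ends and dark bolt heads near them, and in its middle an upright tab 24 (x) by 14 (y) whose top is 38 above the underside. About 0.04 kg. Origin: centre of the bar's underside; x along the bar, z up. Grip the tab across its 14 thickness (along y); in a tray the bar must lie along the 120 side (tray x) to fit a bay.
- wheel: (sizes in mm) omni wheel lying flat: black rollers round silver side plates, 58 diameter, 24 thick, with a brass hub (20 diameter) rising from its middle to 46 above the underside. About 0.11 kg. Origin: centre of the underside, z up along the hub; yaw is of no account. Grip the hub.
- tray_red: (sizes in mm) fixed open shallow red plastic tray, outside 120 (its x) by 150 (its y) by 18 high, floor and walls 3 thick, split by one 18 high wall along its x axis (at y = 0) into two equal bays, each 114 (x) by 70.5 (y) inside, bay centres at x = 0, y = +37 and y = -37. Origin: centre of the underside (on the bench); x along the 120 side, z up; it stands turned by up to about 0.25 rad. The three trays swap places between starts. For the motors.
- tray_blue: (sizes in mm) fixed open shallow blue plastic tray, outside 120 (its x) by 150 (its y) by 18 high, floor and walls 3 thick, split by one 18 high wall along its x axis (at y = 0) into two equal bays, each 114 (x) by 70.5 (y) inside, bay centres at x = 0, y = +37 and y = -37. Origin: centre of the underside (on the bench); x along the 120 side, z up; it stands turned by up to about 0.25 rad. The three trays swap places between starts. For the links.
- tray_green: (sizes in mm) fixed open shallow green plastic tray, outside 120 (its x) by 150 (its y) by 18 high, floor and walls 3 thick, undivided (114 by 144 inside). Origin: centre of the underside (on the bench); x along the 120 side, z up; it stands turned by up to about 0.25 rad. The three trays swap places between starts. For the wheel.
- wire_spool: (sizes in mm) bystander, leave it alone: spool of copper wire with orange flanges, 56 diameter, 40 high, standing on the bench; origin: centre of the underside.
- glue: (sizes in mm) bystander, leave it alone: small bottle with a red cap, 44 diameter, 70 high; origin: centre of the underside.

How it is judged:
At the end, for the whole second after the job is handed in: Both motors stand in the red tray, one in each bay; both links lie in the blue tray, one in each bay; the wheel lies in the green tray; each rests on the tray floor (underside within about 4 mm of it, upright within 0.12 rad, inside the walls), released and still (under 0.02 m/s) (((x of motor_black in the frame of tray_red between -0.045 and 0.045 m and y of motor_black in the frame of tray_red between 0.008 and 0.068 m and z of motor_black in the frame of tray_red between -0.002 and 0.007 m and angle between each of motor_black, motor_silver's own z axis and vertical below 0.12 rad and x of motor_silver in the frame of tray_red between -0.045 and 0.045 m and y of motor_silver in the frame of tray_red between -0.068 and -0.008 m and z of motor_silver in the frame of tray_red between -0.002 and 0.007 m) or (x of motor_silver in the frame of tray_red between -0.045 and 0.045 m and y of motor_silver in the frame of tray_red between 0.008 and 0.068 m and z of motor_silver in the frame of tray_red between -0.002 and 0.007 m and angle between each of motor_silver, motor_black's own z axis and vertical below 0.12 rad and x of motor_black in the frame of tray_red between -0.045 and 0.045 m and y of motor_black in the frame of tray_red between -0.068 and -0.008 m and z of motor_black in the frame of tray_red between -0.002 and 0.007 m)) and ((x of link_white in the frame of tray_blue between -0.045 and 0.045 m and y of link_white in the frame of tray_blue between 0.008 and 0.068 m and z of link_white in the frame of tray_blue between -0.002 and 0.007 m and angle between each of link_white, link_yellow's own z axis and vertical below 0.12 rad and x of link_yellow in the frame of tray_blue between -0.045 and 0.045 m and y of link_yellow in the frame of tray_blue between -0.068 and -0.008 m and z of link_yellow in the frame of tray_blue between -0.002 and 0.007 m) or (x of link_yellow in the frame of tray_blue between -0.045 and 0.045 m and y of link_yellow in the frame of tray_blue between 0.008 and 0.068 m and z of link_yellow in the frame of tray_blue between -0.002 and 0.007 m and angle between each of link_yellow, link_white's own z axis and vertical below 0.12 rad and x of link_white in the frame of tray_blue between -0.045 and 0.045 m and y of link_white in the frame of tray_blue between -0.068 and -0.008 m and z of link_white in the frame of tray_blue between -0.002 and 0.007 m)) and x of wheel in the frame of tray_green between -0.045 and 0.045 m and y of wheel in the frame of tray_green between -0.06 and 0.06 m and z of wheel in the frame of tray_green between -0.002 and 0.007 m and angle between wheel's own z axis and vertical below 0.12 rad and linear speed of each of motor_black, motor_silver, link_white, link_yellow, wheel below 0.02 m/s); the robot touches nothing.
It fails at once if the wire spool is moved by more than 25 mm or tipped (distance of wire_spool from where it was at the start of the episode above 0.025 m or angle between wire_spool's own z axis and vertical above 0.35 rad).
It fails at once if the glue bottle is moved by more than 25 mm or tipped (distance of glue from where it was at the start of the episode above 0.025 m or angle between glue's own z axis and vertical above 0.35 rad).
It fails at once if a motor falls freely (let go more than about 30 mm above what it lands on) ((contact force between motor_black and anything else below 0.02 N and linear speed of motor_black above 0.75 m/s) or (contact force between motor_silver and anything else below 0.02 N and linear speed of motor_silver above 0.75 m/s)).
It fails at once if a link falls freely (let go more than about 30 mm above what it lands on) ((contact force between link_white and anything else below 0.02 N and linear speed of link_white above 0.75 m/s) or (contact force between link_yellow and anything else below 0.02 N and linear speed of link_yellow above 0.75 m/s)).
It fails at once if the wheel falls freely (let go more than about 30 mm above what it lands on) ((contact force between wheel and anything else below 0.02 N and linear speed of wheel above 0.75 m/s)).
It also fails if it takes over 128 s, if anything falls off the work surface, if the arm or the gripper's body presses on something with over 40 N, if the wrist force passes 120 N, or if a joint passes its speed limit or range.

## Working session

There is one attempt and no reset: what is moved stays moved. The work goes in short steps, Python scripts to look and compute and a shell command to move; the robot and the scene stay as the last step left them, time stands still between calls to the robot, and variables do not carry over. Pictures are saved under pics/ and viewed, at most 16 in all, crops included, and the job is handed in when it is done.

```bash
mkdir -p pics
python3 - <<'E'
from station import manip
import cv2
for n in("top","scene"):
    im=manip.camera(n); cv2.imwrite(f"pics/{n}0.png",im[:,:,::-1])
    c=manip.calibration(n); print(n,c)
print(manip.calibration("wrist")); print(manip.state())
E
```

```text
top {'intrinsics': array([[374.03357326,   0.        , 253.34514107],
       [  0.        , 374.03357326, 195.37523586],
       [  0.        ,   0.        ,   1.        ]]), 'rvec': array([ 2.15832546, -2.03754273,  0.22859487]), 'tvec': array([-0.03524877,  0.58129997,  0.74505714])}
scene {'intrinsics': array([[465.67616315,   0.        , 254.1458105 ],
       [  0.        , 465.67616315, 190.3537871 ],
       [  0.        ,   0.        ,   1.        ]]), 'rvec': array([ 1.4129397 ,  2.21655862, -0.85802729]), 'tvec': array([ 0.25148719, -0.36311973,  1.62220851])}
{'intrinsics': array([[316.53215326,   0.        , 256.94826887],
       [  0.        , 316.53215326, 191.00593676],
       [  0.        ,   0.        ,   1.        ]]), 'mount': array([[-3.61203149e-04, -9.44014950e-01, -3.29902475e-01,
         8.56670434e-02],
       [ 9.99999920e-01, -3.97180309e-04,  4.16517925e-05,
         7.17931908e-04],
       [-1.70350682e-04, -3.29902434e-01,  9.44015018e-01,
        -1.79592384e-01],
       [ 0.00000000e+00,  0.00000000e+00,  0.00000000e+00,
         1.00000000e+00]])}
{'time': 0.1, 'qpos': array([ 1.01868419e+00,  2.91197650e-01, -1.54040858e-01,  1.12672037e+00,
       -6.28125979e-06,  1.43154245e+00]), 'dq': array([-8.92187307e-04, -9.54719914e-04,  1.66900878e-03,  4.98466496e-04,
       -8.84315416e-05,  9.38032677e-04]), 'tau': array([ 2.13059662e-03, -5.37977529e+01,  3.31918788e+01,  9.25241795e-03,
       -1.95252014e-04,  1.90375647e-05]), 'tcp_pos': array([0.21038822, 0.48051964, 0.19170716]), 'eef_rot': array([-6.43840550e-01, -3.07451346e+00,  1.72124071e-03]), 'contact_force': array([-0.51241911,  0.01779978, -0.18573322]), 'ft_torque': array([ 0.0324434 ,  0.04550244, -0.06945438]), 'grip_force': 0.0, 'opening': 1.0010467198277933}
```

View pics/top0.png

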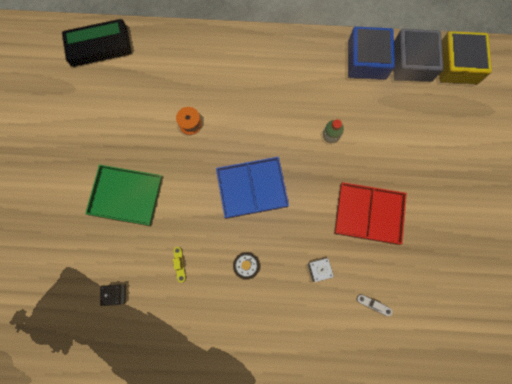

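View pics/scene0.png

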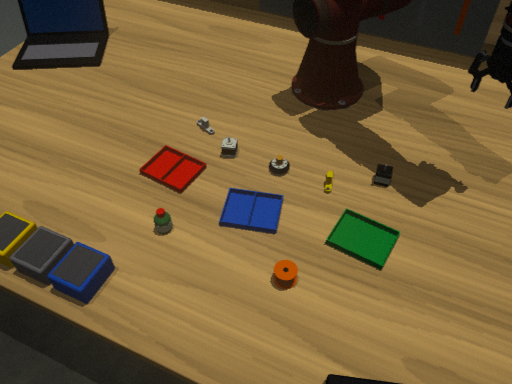

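The top view shows trays red (371,213), blue (253,188) and green (125,195). The parts are the wheel (247,265), white link (375,304), yellow link (180,264), silver-capped motor_black (321,270) and black-capped motor_silver (112,295). The spool is at (188,120) and the glue at (334,130). The scene view agrees.

```bash
cat > h.py <<'E'
import numpy as np, cv2
from scipy.spatial.transform import Rotation as R
from station import manip
def campose(name,st=None):
    c=manip.calibration(name); K=c["intrinsics"]
    if name=="wrist":
        M=c["mount"]; T=R.from_rotvec(st["eef_rot"]).as_matrix()
        return K,T@M[:3,:3],T@M[:3,3]+st["tcp_pos"]
    r=R.from_rotvec(c["rvec"]).as_matrix().T
    return K,r,-r@c["tvec"]
def cast(cp,uv,z):
    K,Rm,p=cp; uv=np.atleast_2d(uv).astype(float)
    d=(Rm@np.linalg.inv(K)@np.c_[uv,np.ones(len(uv))].T).T
    return p+d*((z-p[2])/d[:,2])[:,None]
def proj(cp,P):
    K,Rm,p=cp; q=K@Rm.T@(np.array(P,float)-p); return q[:2]/q[2]
def rect(cp,mask,z,box=None):
    "largest blob in mask (within box u0,v0,u1,v1) -> world centre, long axis yaw, size"
    m=mask.astype(np.uint8)
    if box:
        k=np.zeros_like(m); k[box[1]:box[3],box[0]:box[2]]=1; m=m*k
    cs,_=cv2.findContours(m,cv2.RETR_EXTERNAL,cv2.CHAIN_APPROX_NONE)
    c=max(cs,key=cv2.contourArea)[:,0,:]
    w=cast(cp,c,z)[:,:2]
    (cx,cy),(a,b),t=cv2.minAreaRect((w*1000).astype(np.float32)); t=np.radians(t)
    if b>a: a,b,t=b,a,t+np.pi/2
    return np.array([cx,cy])/1000,(t+np.pi/2)%np.pi-np.pi/2,(round(a),round(b)),c.mean(0)
def toolyaw(st):
    "yaw of tool y axis (closing line) in world"
    m=R.from_rotvec(st["eef_rot"]).as_matrix(); return np.arctan2(m[1,1],m[0,1])
def goto(x,y,z,yaw,half=True):
    "yaw: wanted closing-line direction. prints the roll, then shifts (tool axes after the roll)"
    s=manip.state(); m=R.from_rotvec(s["eef_rot"]).as_matrix(); y0=toolyaw(s)
    d=yaw-y0
    d=(d+np.pi/2)%np.pi-np.pi/2
    roll=-d # tool z points down
    m2=m@R.from_euler("z",roll).as_matrix()
    g=m2.T@(np.array([x,y,z])-s["tcp_pos"])*1000
    print("t %.1f q6 %.2f"%(s["time"],s["qpos"][5]),"tcp",s["tcp_pos"].round(4),"axis",m[:,2].round(3),"roll %.3f"%roll,"shift after roll",g.round(1))
def hsv(im): return cv2.cvtColor(im,cv2.COLOR_RGB2HSV)
E
python3 - <<'E'
from h import *
im=cv2.imread("pics/top0.png")[:,:,::-1].copy(); H=hsv(im); h,s,v=[H[:,:,i].astype(int) for i in range(3)]
cp=campose("top"); print(cp[2],toolyaw(manip.state()))
sat=s>150
for n,mk,z,b in [("red",((h<6)|(h>174))&sat,.018,(320,170,420,260)),("blue",(h>105)&(h<130)&sat,.018,(200,150,300,230)),("green",(h>50)&(h<85)&sat,.018,(80,150,170,235)),
 ("yellow",(h>22)&(h<35)&(s>170),.010,(160,235,200,295)),("white",(s<60)&(v>90),.010,(345,280,405,330)),("mblack",(s<70)&(v>100),.042,(300,250,340,290)),("wheel",(v<60)|(s<60),.024,(225,245,270,285)),("spool",(h<14)&(s>200),.04,(170,100,210,140)),("glue",((h<6)|(h>174))&(s>150),.07,(320,115,350,145))]:
    try: print(n,*rect(cp,mk,z,b))
    except Exception as e: print(n,e)
cv2.imwrite("pics/crop.png",np.hstack([cv2.resize(im[y-30:y+30,x-30:x+30,::-1],(250,250),interpolation=2) for x,y in((112,295),(321,270),(375,304))]))
E
```

```text
[ 0.40175207 -0.01344983  0.85596533] 1.1579381547675989
red [ 0.56875464 -0.26937076] 1.451599627989566 (150, 120) [370.73913043 212.97826087]
blue [0.61095685 0.00413211] -1.322244051534776 (141, 110) [251.91666667 188.        ]
green [0.58181531 0.32345224] -0.12654329498842287 (115, 92) [110.55681818 191.51136364]
yellow [0.42846771 0.1570688 ] 0.2251517778413803 (76, 21) [179.04950495 264.9009901 ]
white [ 0.36710806 -0.27703714] 1.167514242398361 (79, 19) [373.5952381  304.66666667]
mblack [ 0.43452014 -0.15491286] 0.3111095464366751 (44, 43) [320.93150685 269.60273973]
wheel [0.43453433 0.00577493] -0.5961646555598055 (52, 49) [246.13043478 265.24637681]
spool [0.76237628 0.16486436] -0.4739677726284457 (61, 54) [187.38095238 121.41666667]
glue [ 0.75827747 -0.17968854] -1.032806927219759 (17, 16) [336.6  123.45]
```

View pics/crop.png

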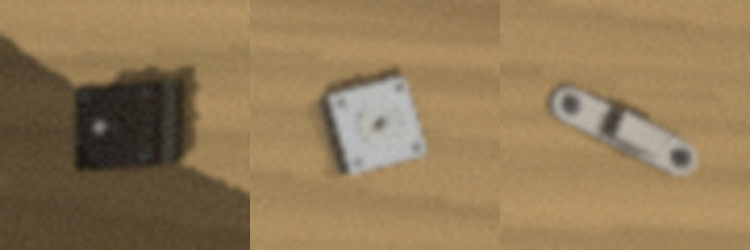

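The crop shows motor_silver with its top face at about u 100–119, v 285–305, nearly square to the image. motor_black and the white link are clear.

Run:
```python
from h import *
im=cv2.imread("pics/top0.png")[:,:,::-1].copy(); H=hsv(im); h,s,v=[H[:,:,i].astype(int) for i in range(3)]
cp=campose("top")
print(H[195,110],H[195,140],H[200,90],H[190,240],H[210,225])
for n,mk,z,b in [("blue",(h>98)&(h<135)&(s>70),.018,(200,150,300,230)),("green",(h>40)&(h<95)&(s>90),.018,(80,150,170,235))]: print(n,*rect(cp,mk,z,b))
w=cast(cp,[[109.7,295.3]],.042)[0]; print(w)
c=cast(cp,[[100.5,286],[100.5,305]],.042);d=c[0]-c[1];print(np.arctan2(d[1],d[0]))
goto(w[0],w[1],.17,0)
```

```text
[ 66 164 118] [ 63 144 122] [ 60 140  69] [111 163 163] [112 135 123]
blue [0.61424768 0.00385355] -1.323810239927095 (148, 120) [251.47945205 187.09589041]
green [0.57929944 0.29700995] 1.4536924731322047 (152, 121) [123.50446429 194.66964286]
[0.35500649 0.28803037 0.042     ]
0.14876518212750658
t 0.1 q6 1.43 tcp [0.2104 0.4805 0.1917] axis [-0.001 -0.001 -1.   ] roll 1.158 shift after roll [-192.5  144.6   21.8]
```

```bash
python3 -m pendant '[{"roll":0.15},{"roll":0.15},{"roll":0.15},{"roll":0.15},{"roll":0.15},{"roll":0.15},{"roll":0.15},{}]' 60 >/dev/null; python3 -m pendant '[{"x":-30,"y":22},{"x":-30,"y":22},{"x":-30,"y":22},{"x":-30,"y":22},{"x":-30,"y":22},{"x":-30,"y":22},{},{}]'
python3 - <<'E'
from h import *
goto(.355,.288,.17,.1)
st=manip.state(); im=manip.camera("wrist"); cv2.imwrite("pics/w1.png",im[:,:,::-1]); print(proj(campose("wrist",st),[.355,.288,.042]))
E
```

```text
t 0.1 q6 1.43 tcp [0.2104 0.4805 0.1917] axis [-0.001 -0.001 -1.   ] roll 1.058 shift after roll [-206.   124.7   21.8]
[164.86153003 322.94418546]invalid input at $[0]: expected keys x, y, z, roll, claw
invalid input at $[0]: expected keys x, y, z, roll, claw
```

View pics/w1.png

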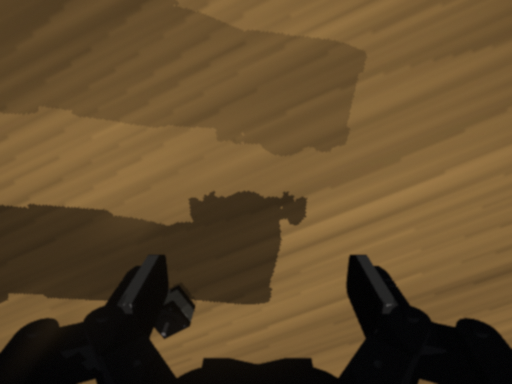

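The move was refused because every row needs all five keys. The picture shows only the start pose, with the motor near (177,312) behind the left finger.

```bash
python3 -m pendant '[{"x":0,"y":0,"z":0,"roll":0.15,"claw":0},{"x":0,"y":0,"z":0,"roll":0.15,"claw":0},{"x":0,"y":0,"z":0,"roll":0.15,"claw":0},{"x":0,"y":0,"z":0,"roll":0.15,"claw":0},{"x":0,"y":0,"z":0,"roll":0.15,"claw":0},{"x":0,"y":0,"z":0,"roll":0.15,"claw":0},{"x":0,"y":0,"z":0,"roll":0.15,"claw":0},{"x":0,"y":0,"z":0,"roll":0,"claw":0}]' 60
python3 -m pendant '[{"x":-30,"y":20,"z":0,"roll":0,"claw":0},{"x":-30,"y":20,"z":0,"roll":0,"claw":0},{"x":-30,"y":20,"z":0,"roll":0,"claw":0},{"x":-30,"y":20,"z":0,"roll":0,"claw":0},{"x":-30,"y":20,"z":0,"roll":0,"claw":0},{"x":-30,"y":20,"z":0,"roll":0,"claw":0},{"x":0,"y":0,"z":0,"roll":0,"claw":0},{"x":0,"y":0,"z":0,"roll":0,"claw":0}]'
python3 - <<'E'
from h import *
goto(.355,.288,.17,.1)
st=manip.state(); im=manip.camera("wrist"); cv2.imwrite("pics/w2.png",im[:,:,::-1]); print(proj(campose("wrist",st),[.355,.288,.042]))
E
```

```text
time: 0.95
tcp_pos: [0.2105, 0.4807, 0.192]
eef_rot: [2.101, 2.336, -0.001]
contact_force: [-0.3, 1.3, -0.7]
opening: 0.999
grip_force: 0.0
time: 1.75
tcp_pos: [0.3496, 0.3145, 0.1921]
eef_rot: [-2.096, -2.339, 0.0]
contact_force: [-0.3, -0.3, -0.2]
opening: 1.001
grip_force: 0.0
t 1.8 q6 2.04 tcp [0.3496 0.3145 0.1921] axis [-0.  0. -1.] roll 0.010 shift after roll [-26.9   2.8  22.1]
[259.26171992 189.16435193]
```

View pics/w2.png

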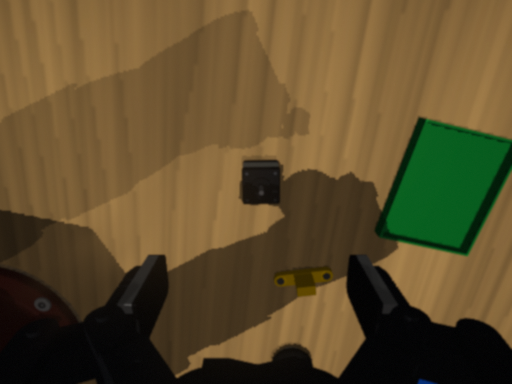

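motor_silver is at about (261,182), square to the image axes, with its top face at u 242–281, v 168–204. So it is aligned with the tool. The yellow link (303,280) and the green tray are also visible.

Run:
```python
from h import *
st=manip.state(); cp=campose("wrist",st); im=cv2.imread("pics/w2.png"); g=cv2.cvtColor(im,6)
c=im[150:215,230:295]; cv2.imwrite("pics/c2.png",cv2.convertScaleAbs(cv2.resize(c,None,fx=8,fy=8,interpolation=2),alpha=2.5))
for uv,z in (((261,186),.042),((261,191),.062)): print(cast(cp,[uv],z))
print(cast(cp,[[242,204],[280,204],[242,168],[280,168]],.042))
```

```text
[[0.35603454 0.29242131 0.042     ]]
[[0.35565068 0.29354607 0.062     ]]
[[0.33730974 0.26901834 0.042     ]
 [0.37958501 0.27366544 0.042     ]
 [0.3333961  0.31045082 0.042     ]
 [0.37403688 0.3149213  0.042     ]]
```

View pics/c2.png

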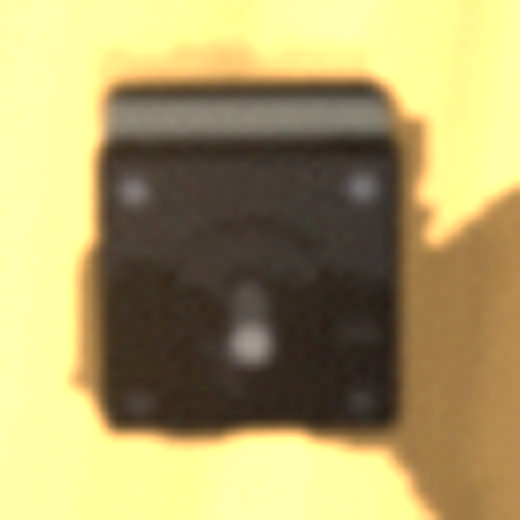

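The screw centres put the shaft axis at (0.356, 0.291), yaw about 0.11, and the tool is already aligned.

```bash
python3 -m pendant '[{"x":-24,"y":4,"z":0,"roll":0,"claw":0},{"x":0,"y":0,"z":30,"roll":0,"claw":0},{"x":0,"y":0,"z":30,"roll":0,"claw":0},{"x":0,"y":0,"z":30,"roll":0,"claw":0},{"x":0,"y":0,"z":30,"roll":0,"claw":0},{"x":0,"y":0,"z":30,"roll":0,"claw":0},{"x":0,"y":0,"z":30,"roll":0,"claw":0},{"x":0,"y":0,"z":2,"roll":0,"claw":0}]' 60
python3 -m pendant '[{"x":0,"y":0,"z":0,"roll":0,"claw":0},{"x":0,"y":0,"z":0,"roll":0,"claw":1},{"x":0,"y":0,"z":0,"roll":0,"claw":1},{"x":0,"y":0,"z":0,"roll":0,"claw":1},{"x":0,"y":0,"z":0,"roll":0,"claw":1},{"x":0,"y":0,"z":0,"roll":0,"claw":1},{"x":0,"y":0,"z":0,"roll":0,"claw":1},{"x":0,"y":0,"z":0,"roll":0,"claw":1}]' 60
python3 -m pendant '[{"x":0,"y":0,"z":-10,"roll":0,"claw":1},{"x":0,"y":0,"z":-20,"roll":0,"claw":1},{"x":0,"y":0,"z":-20,"roll":0,"claw":1},{"x":0,"y":0,"z":-20,"roll":0,"claw":1},{"x":0,"y":0,"z":-20,"roll":0,"claw":1},{"x":0,"y":0,"z":-20,"roll":0,"claw":1},{"x":0,"y":0,"z":0,"roll":0,"claw":1},{"x":0,"y":0,"z":0,"roll":0,"claw":1}]'
python3 - <<'E'
from h import *
for n,t in (("green",[.5793,.2970,-.117]),("red",[.5688,-.2694,-.119]),("blue",[.6142,.0039,.247])):
    for y in (.037,-.037): print(n,y,t[0]-y*np.sin(t[2]),t[1]+y*np.cos(t[2]))
goto(.5732,-.2327,.12,-.119)
goto(.5644,-.3061,.12,-.119)
E
```

```text
time: 2.6
tcp_pos: [0.3527, 0.2909, 0.0075]
eef_rot: [-2.093, -2.34, 0.008]
contact_force: [-0.6, 1.0, 0.5]
opening: 1.002
grip_force: 0.0
time: 3.4
tcp_pos: [0.3563, 0.2915, 0.0105]
eef_rot: [2.098, 2.338, 0.001]
contact_force: [-0.0, -1.0, 4.0]
opening: 0.015
grip_force: 56.5
time: 4.2
tcp_pos: [0.3557, 0.2914, 0.12]
eef_rot: [-2.098, -2.338, -0.0]
contact_force: [0.1, 0.2, -3.2]
opening: 0.014
grip_force: 56.3
green 0.037 0.5836191301443453 0.33374704225915613
green -0.037 0.5749808698556548 0.26025295774084384
red 0.037 0.57319261554161 -0.23266166948943368
red -0.037 0.5644073844583899 -0.30613833051056627
blue 0.037 0.605153643817797 0.039777060077781146
blue -0.037 0.6232463561822029 -0.031977060077781144
t 4.2 q6 1.99 tcp [0.3557 0.2914 0.12  ] axis [-0.  0. -1.] roll 0.227 shift after roll [-4.946e+02  2.782e+02 -1.000e-01]
t 4.2 q6 1.99 tcp [0.3557 0.2914 0.12  ] axis [-0.  0. -1.] roll 0.227 shift after roll [-5.685e+02  2.782e+02 -1.000e-01]
```

The opening reads nearly shut despite a grip force, so I'll look before moving on.

Run:
```python
from h import *
a=manip.camera("wrist"); b=manip.camera("scene")[60:220,300:512]
cv2.imwrite("pics/w3.png",np.hstack([cv2.resize(a,(400,300)),cv2.resize(b,(398,300))])[:,:,::-1])
```

```text
(no output)
```

View pics/w3.png

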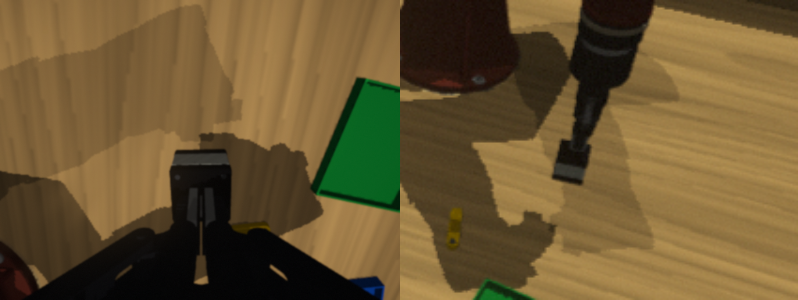

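The wrist view shows the motor hanging below the closed fingers, held by its shaft, at about (200,185) in the left panel. The fingertips evidently sit well above the stated TCP. I'll set it back down gently and regrasp lower.

```bash
python3 -m pendant '[{"x":0,"y":0,"z":20,"roll":0,"claw":1},{"x":0,"y":0,"z":20,"roll":0,"claw":1},{"x":0,"y":0,"z":20,"roll":0,"claw":1},{"x":0,"y":0,"z":15,"roll":0,"claw":1},{"x":0,"y":0,"z":10,"roll":0,"claw":1},{"x":0,"y":0,"z":5,"roll":0,"claw":1},{"x":0,"y":0,"z":0,"roll":0,"claw":1},{"x":0,"y":0,"z":0,"roll":0,"claw":1}]'
python3 -m pendant '[{"x":0,"y":0,"z":3,"roll":0,"claw":1},{"x":0,"y":0,"z":3,"roll":0,"claw":1},{"x":0,"y":0,"z":3,"roll":0,"claw":1},{"x":0,"y":0,"z":3,"roll":0,"claw":1},{"x":0,"y":0,"z":2,"roll":0,"claw":1},{"x":0,"y":0,"z":2,"roll":0,"claw":1},{"x":0,"y":0,"z":2,"roll":0,"claw":1},{"x":0,"y":0,"z":0,"roll":0,"claw":1}]'
python3 - <<'E'
from h import *
a=manip.camera("wrist")
cv2.imwrite("pics/w4.png",np.hstack([cv2.resize(a[130:330,160:360],(600,600))])[:,:,::-1])
E
```

```text
time: 5.1
tcp_pos: [0.3561, 0.2916, 0.0305]
eef_rot: [2.098, 2.338, 0.001]
contact_force: [-0.4, 0.7, -3.4]
opening: 0.015
grip_force: 56.2
time: 5.9
tcp_pos: [0.3557, 0.2914, 0.0119]
eef_rot: [-2.098, -2.338, 0.001]
contact_force: [-0.5, 0.5, -2.4]
opening: 0.011
grip_force: 56.2
```

View pics/w4.png

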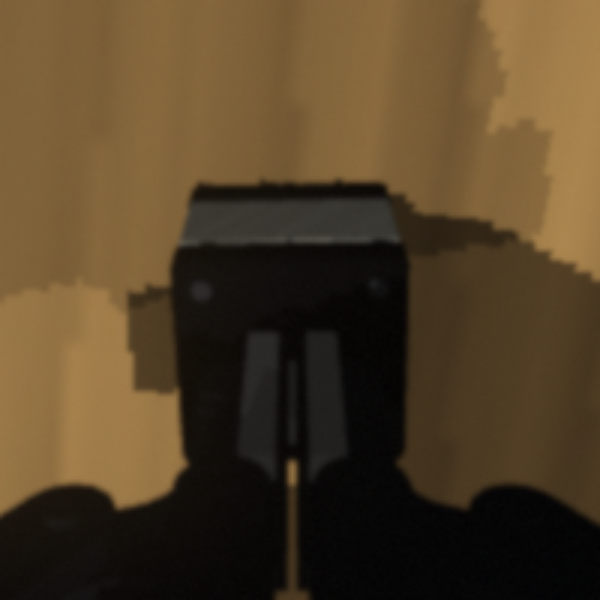

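The fingers grip only the shaft, and the closed tips sit just above the body top. I'll seat it, open, go about 28 mm lower and grip the body.

```bash
python3 -m pendant '[{"x":0,"y":0,"z":1,"roll":0,"claw":1},{"x":0,"y":0,"z":0.5,"roll":0,"claw":1},{"x":0,"y":0,"z":0,"roll":0,"claw":1},{"x":0,"y":0,"z":0,"roll":0,"claw":0},{"x":0,"y":0,"z":0,"roll":0,"claw":0},{"x":0,"y":0,"z":0,"roll":0,"claw":0},{"x":0,"y":0,"z":0,"roll":0,"claw":0},{"x":0,"y":0,"z":0,"roll":0,"claw":0}]'
python3 -m pendant '[{"x":0,"y":0,"z":4,"roll":0,"claw":0},{"x":0,"y":0,"z":4,"roll":0,"claw":0},{"x":0,"y":0,"z":4,"roll":0,"claw":0},{"x":0,"y":0,"z":4,"roll":0,"claw":0},{"x":0,"y":0,"z":4,"roll":0,"claw":0},{"x":0,"y":0,"z":4,"roll":0,"claw":0},{"x":0,"y":0,"z":4,"roll":0,"claw":0},{"x":0,"y":0,"z":0,"roll":0,"claw":0}]'
python3 -m pendant '[{"x":0,"y":0,"z":0,"roll":0,"claw":1},{"x":0,"y":0,"z":0,"roll":0,"claw":1},{"x":0,"y":0,"z":0,"roll":0,"claw":1},{"x":0,"y":0,"z":0,"roll":0,"claw":1},{"x":0,"y":0,"z":0,"roll":0,"claw":1},{"x":0,"y":0,"z":0,"roll":0,"claw":1},{"x":0,"y":0,"z":0,"roll":0,"claw":1},{"x":0,"y":0,"z":0,"roll":0,"claw":1}]'
python3 - <<'E'
from h import *
a=manip.camera("wrist")
cv2.imwrite("pics/w5.png",np.hstack([cv2.resize(a[100:384],(600,333))])[:,:,::-1])
E
```

```text
time: 6.75
tcp_pos: [0.356, 0.2915, 0.0108]
eef_rot: [2.098, 2.338, 0.0]
contact_force: [-0.1, -0.3, 0.9]
opening: 0.859
grip_force: 0.0
time: 7.55
tcp_pos: [0.3555, 0.2912, -0.0178]
eef_rot: [-2.098, -2.338, 0.001]
contact_force: [0.2, -0.2, 0.5]
opening: 1.002
grip_force: 0.0
time: 8.35
tcp_pos: [0.356, 0.2916, -0.0168]
eef_rot: [2.098, 2.338, 0.001]
contact_force: [-2.1, -0.0, 7.2]
opening: 0.479
grip_force: 61.3
```

View pics/w5.png

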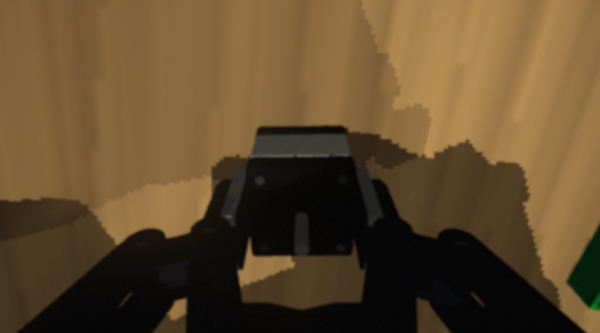

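The grip is now on the body (41 mm). I'll lift, turn and carry it to the far bay of the red tray.

```bash
python3 -m pendant '[{"x":0,"y":0,"z":-15,"roll":0,"claw":1},{"x":0,"y":0,"z":-20,"roll":0,"claw":1},{"x":0,"y":0,"z":-20,"roll":0,"claw":1},{"x":0,"y":0,"z":-20,"roll":0,"claw":1},{"x":0,"y":0,"z":-20,"roll":0,"claw":1},{"x":0,"y":0,"z":-10,"roll":0,"claw":1},{"x":0,"y":0,"z":0,"roll":0.12,"claw":1},{"x":0,"y":0,"z":0,"roll":0.107,"claw":1}]'
python3 -m pendant '[{"x":-35,"y":17,"z":0,"roll":0,"claw":1},{"x":-35,"y":17,"z":0,"roll":0,"claw":1},{"x":-35,"y":17,"z":0,"roll":0,"claw":1},{"x":-35,"y":17,"z":0,"roll":0,"claw":1},{"x":-35,"y":17,"z":0,"roll":0,"claw":1},{"x":-35,"y":17,"z":0,"roll":0,"claw":1},{"x":-35,"y":17,"z":0,"roll":0,"claw":1},{"x":-35,"y":17,"z":0,"roll":0,"claw":1}]'
python3 -m pendant '[{"x":-35,"y":17,"z":0,"roll":0,"claw":1},{"x":-35,"y":17,"z":0,"roll":0,"claw":1},{"x":-35,"y":17,"z":0,"roll":0,"claw":1},{"x":-35,"y":17,"z":0,"roll":0,"claw":1},{"x":-35,"y":17,"z":0,"roll":0,"claw":1},{"x":-35,"y":17,"z":0,"roll":0,"claw":1},{"x":-35,"y":17,"z":0,"roll":0,"claw":1},{"x":0,"y":0,"z":0,"roll":0,"claw":1}]'
python3 - <<'E'
from h import *
goto(.5644,-.3061,-.0138,-.119)
st=manip.state();a=manip.camera("wrist")
cp=campose("wrist",st)
cv2.imwrite("pics/w6.png",a[:,:,::-1])
H=hsv(a);h,s,v=[H[:,:,i].astype(int) for i in range(3)]
print(rect(cp,((h<6)|(h>174))&(s>130),.018))
E
```

```text
time: 9.2
tcp_pos: [0.3558, 0.2914, 0.0877]
eef_rot: [2.354, 2.08, 0.0]
contact_force: [-0.3, 0.3, -3.3]
opening: 0.479
grip_force: 62.0
time: 10.0
tcp_pos: [0.4576, -0.0043, 0.0873]
eef_rot: [-2.349, -2.085, 0.0]
contact_force: [0.6, -0.2, -3.1]
opening: 0.476
grip_force: 61.8
time: 10.8
tcp_pos: [0.5478, -0.2647, 0.0868]
eef_rot: [2.352, 2.08, -0.001]
contact_force: [0.5, 0.6, -2.6]
opening: 0.478
grip_force: 62.1
t 10.8 q6 1.12 tcp [ 0.5478 -0.2647  0.0868] axis [ 0.001 -0.002 -1.   ] roll -0.004 shift after roll [-38.9  21.2 100.7]
(array([ 0.56979584, -0.26852234]), np.float64(1.4539719718886088), (149, 118), array([288.38473768, 171.19395866]))
```

View pics/w6.png

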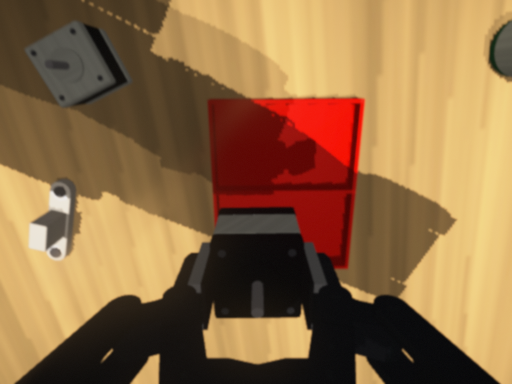

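The wrist view shows the red tray (210–363, 98–268), and its measured centre matches the top view. I'll lower the motor into the far bay.

```bash
python3 -m pendant '[{"x":-20,"y":11,"z":0,"roll":0,"claw":1},{"x":-19,"y":10,"z":0,"roll":0,"claw":1},{"x":0,"y":0,"z":20,"roll":0,"claw":1},{"x":0,"y":0,"z":20,"roll":0,"claw":1},{"x":0,"y":0,"z":20,"roll":0,"claw":1},{"x":0,"y":0,"z":20,"roll":0,"claw":1},{"x":0,"y":0,"z":10,"roll":0,"claw":1},{"x":0,"y":0,"z":4,"roll":0,"claw":1}]'
python3 -m pendant '[{"x":0,"y":0,"z":2,"roll":0,"claw":1},{"x":0,"y":0,"z":1,"roll":0,"claw":1},{"x":0,"y":0,"z":1,"roll":0,"claw":1},{"x":0,"y":0,"z":1,"roll":0,"claw":1},{"x":0,"y":0,"z":1,"roll":0,"claw":1},{"x":0,"y":0,"z":0,"roll":0,"claw":1},{"x":0,"y":0,"z":0,"roll":0,"claw":1},{"x":0,"y":0,"z":0,"roll":0,"claw":1}]'
```

```text
time: 11.65
tcp_pos: [0.5619, -0.2999, -0.0076]
eef_rot: [-2.347, -2.084, 0.001]
contact_force: [0.6, -0.4, -3.2]
opening: 0.48
grip_force: 62.0
time: 12.45
tcp_pos: [0.563, -0.3013, -0.0122]
eef_rot: [2.35, 2.085, 0.0]
contact_force: [-0.3, 0.7, -3.4]
opening: 0.478
grip_force: 62.0
```

```bash
python3 -m pendant '[{"x":-2,"y":0,"z":1,"roll":0,"claw":1},{"x":-2,"y":0,"z":1,"roll":0,"claw":1},{"x":0,"y":0,"z":0,"roll":0,"claw":1},{"x":0,"y":0,"z":0,"roll":0,"claw":1},{"x":0,"y":0,"z":0,"roll":0,"claw":0.6},{"x":0,"y":0,"z":0,"roll":0,"claw":0},{"x":0,"y":0,"z":0,"roll":0,"claw":0},{"x":0,"y":0,"z":0,"roll":0,"claw":0}]'
python3 -m pendant '[{"x":0,"y":0,"z":0,"roll":0,"claw":0},{"x":0,"y":0,"z":-20,"roll":0,"claw":0},{"x":0,"y":0,"z":-30,"roll":0,"claw":0},{"x":0,"y":0,"z":-30,"roll":0,"claw":0},{"x":0,"y":0,"z":-30,"roll":0,"claw":0},{"x":0,"y":0,"z":-30,"roll":0,"claw":0},{"x":0,"y":0,"z":-30,"roll":0,"claw":0},{"x":0,"y":0,"z":0,"roll":0,"claw":0}]'
python3 - <<'E'
from h import *
im=cv2.imread("pics/top0.png")
goto(.4345,-.155,.17,.311)
goto(.4345,-.155,.17,.311-np.pi/2)
st=manip.state();a=manip.camera("wrist");cp=campose("wrist",st)
cv2.imwrite("pics/w7.png",a[:,:,::-1])
print(proj(cp,[.4345,-.155,.042]))
H=hsv(a);h,s,v=[H[:,:,i].astype(int) for i in range(3)]
E
```

```text
time: 13.25
tcp_pos: [0.5626, -0.3057, -0.0142]
eef_rot: [2.349, 2.085, -0.0]
contact_force: [-0.4, 0.7, 0.4]
opening: 0.955
grip_force: 0.0
time: 14.05
tcp_pos: [0.5646, -0.3069, 0.1603]
eef_rot: [2.344, 2.081, 0.002]
contact_force: [-0.4, 1.2, 0.1]
opening: 0.999
grip_force: 0.0
t 14.1 q6 1.08 tcp [ 0.5646 -0.3069  0.1603] axis [ 0.006 -0.004 -1.   ] roll -0.430 shift after roll [184.4 -77.4 -11.1]
t 14.1 q6 1.08 tcp [ 0.5646 -0.3069  0.1603] axis [ 0.006 -0.004 -1.   ] roll 1.141 shift after roll [ -77.4 -184.4  -11.1]
[79.30201509 17.25465622]
```

View pics/w7.png

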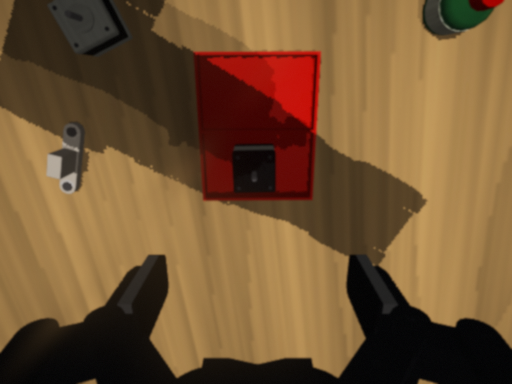

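motor_silver stands in the far bay at (255,168). Next is motor_black: hover over it, and measure the white link from this same view.

```bash
python3 -m pendant '[{"x":0,"y":0,"z":0,"roll":-0.15,"claw":0},{"x":0,"y":0,"z":0,"roll":-0.15,"claw":0},{"x":0,"y":0,"z":0,"roll":-0.13,"claw":0},{"x":37,"y":-15.5,"z":0,"roll":0,"claw":0},{"x":37,"y":-15.5,"z":0,"roll":0,"claw":0},{"x":37,"y":-15.5,"z":0,"roll":0,"claw":0},{"x":37,"y":-15.5,"z":0,"roll":0,"claw":0},{"x":37,"y":-15.5,"z":0,"roll":0,"claw":0}]'
python3 -m pendant '[{"x":0,"y":0,"z":0,"roll":0,"claw":0},{"x":0,"y":0,"z":0,"roll":0,"claw":0},{"x":0,"y":0,"z":0,"roll":0,"claw":0},{"x":0,"y":0,"z":0,"roll":0,"claw":0},{"x":0,"y":0,"z":0,"roll":0,"claw":0},{"x":0,"y":0,"z":0,"roll":0,"claw":0},{"x":0,"y":0,"z":0,"roll":0,"claw":0},{"x":0,"y":0,"z":0,"roll":0,"claw":0}]'
python3 - <<'E'
from h import *
st=manip.state();a=manip.camera("wrist");cp=campose("wrist",st)
cv2.imwrite("pics/w8.png",a[:,:,::-1])
goto(.4345,-.155,-.017,.311)
uv=proj(cp,[.4345,-.155,.042]); print(uv)
H=hsv(a);h,s,v=[H[:,:,i].astype(int) for i in range(3)]
u,w=uv.astype(int); b=(u-45,w-45,u+45,w+45); print(H[w,u],H[w-12,u-12],H[w-30,u-35])
for t in (60,80,100):
  mk=(s<t)&(v>70); print(t,rect(cp,mk,.042,b))
E
```

```text
time: 14.9
tcp_pos: [0.4302, -0.1514, 0.1545]
eef_rot: [-1.85, -2.537, 0.0]
contact_force: [0.2, 0.7, 1.5]
opening: 1.0
grip_force: 0.0
time: 15.7
tcp_pos: [0.4321, -0.153, 0.1556]
eef_rot: [-1.851, -2.539, 0.0]
contact_force: [0.8, 0.5, 0.1]
opening: 0.999
grip_force: 0.0
t 15.8 q6 0.76 tcp [ 0.4321 -0.1529  0.1557] axis [-0.  0. -1.] roll -0.000 shift after roll [ -2.7   1.6 172.7]
[258.47233499 177.63131024]
[15 27 38] [26 29 61] [ 18 136  73]
60 (array([ 0.43482605, -0.15616971]), np.float64(0.31025643607098186), (40, 35), array([259.58895706, 181.10429448]))
80 (array([ 0.43463211, -0.15623183]), np.float64(0.3102560698863319), (42, 35), array([259.51497006, 180.94011976]))
100 (array([ 0.43488782, -0.15670209]), np.float64(0.3102531071196193), (42, 36), array([259.42857143, 181.25595238]))
```

The wrist measurement agrees to within 2 mm, so I'll descend and grip.

```bash
python3 -m pendant '[{"x":-2.5,"y":1.5,"z":20,"roll":0,"claw":0},{"x":0,"y":0,"z":25,"roll":0,"claw":0},{"x":0,"y":0,"z":25,"roll":0,"claw":0},{"x":0,"y":0,"z":25,"roll":0,"claw":0},{"x":0,"y":0,"z":25,"roll":0,"claw":0},{"x":0,"y":0,"z":25,"roll":0,"claw":0},{"x":0,"y":0,"z":20,"roll":0,"claw":0},{"x":0,"y":0,"z":8,"roll":0,"claw":0}]'
python3 -m pendant '[{"x":0,"y":0,"z":0,"roll":0,"claw":0},{"x":0,"y":0,"z":0,"roll":0,"claw":1},{"x":0,"y":0,"z":0,"roll":0,"claw":1},{"x":0,"y":0,"z":0,"roll":0,"claw":1},{"x":0,"y":0,"z":0,"roll":0,"claw":1},{"x":0,"y":0,"z":0,"roll":0,"claw":1},{"x":0,"y":0,"z":0,"roll":0,"claw":1},{"x":0,"y":0,"z":0,"roll":0,"claw":1}]' 60
python3 -m pendant '[{"x":0,"y":0,"z":-10,"roll":0,"claw":1},{"x":0,"y":0,"z":-20,"roll":0,"claw":1},{"x":0,"y":0,"z":-20,"roll":0,"claw":1},{"x":0,"y":0,"z":-25,"roll":0,"claw":1},{"x":0,"y":0,"z":-25,"roll":0,"claw":1},{"x":0,"y":0,"z":0,"roll":0.15,"claw":1},{"x":0,"y":0,"z":0,"roll":0.15,"claw":1},{"x":0,"y":0,"z":0,"roll":0.13,"claw":1}]'
python3 - <<'E'
from h import *
goto(.5737,-.232,-.0138,-.119)
E
```

```text
time: 16.55
tcp_pos: [0.4332, -0.1542, -0.0188]
eef_rot: [-1.849, -2.537, 0.0]
contact_force: [-1.0, -0.5, 0.5]
opening: 1.002
grip_force: 0.0
time: 17.35
tcp_pos: [0.4348, -0.1552, -0.0162]
eef_rot: [1.85, 2.537, -0.0]
contact_force: [-2.0, 0.7, 9.5]
opening: 0.475
grip_force: 61.0
time: 18.15
tcp_pos: [0.4343, -0.1547, 0.0836]
eef_rot: [2.355, 2.078, 0.0]
contact_force: [-0.1, -0.7, -2.9]
opening: 0.479
grip_force: 62.0
t 18.1 q6 1.19 tcp [ 0.4343 -0.1547  0.0836] axis [ 0.001 -0.    -1.   ] roll -0.006 shift after roll [-60.2 147.6  97.5]
```

```bash
python3 -m pendant '[{"x":-10,"y":24.5,"z":0,"roll":0,"claw":1},{"x":-10,"y":24.5,"z":0,"roll":0,"claw":1},{"x":-10,"y":24.5,"z":0,"roll":0,"claw":1},{"x":-10,"y":24.5,"z":0,"roll":0,"claw":1},{"x":-10,"y":24.5,"z":0,"roll":0,"claw":1},{"x":-10,"y":24.5,"z":0,"roll":0,"claw":1},{"x":0,"y":0,"z":0,"roll":0,"claw":1},{"x":0,"y":0,"z":0,"roll":0,"claw":1}]'
python3 -m pendant '[{"x":0,"y":0,"z":15,"roll":0,"claw":1},{"x":0,"y":0,"z":20,"roll":0,"claw":1},{"x":0,"y":0,"z":20,"roll":0,"claw":1},{"x":0,"y":0,"z":20,"roll":0,"claw":1},{"x":0,"y":0,"z":12,"roll":0,"claw":1},{"x":0,"y":0,"z":4,"roll":0,"claw":1},{"x":0,"y":0,"z":0,"roll":0,"claw":1},{"x":0,"y":0,"z":0,"roll":0,"claw":1}]'
python3 - <<'E'
from h import *
goto(.5737,-.232,-.0138,-.119)
E
```

```text
time: 18.95
tcp_pos: [0.5727, -0.2316, 0.0826]
eef_rot: [-2.349, -2.085, 0.001]
contact_force: [-0.7, -0.7, -4.1]
opening: 0.476
grip_force: 62.4
time: 19.75
tcp_pos: [0.5736, -0.2321, -0.0073]
eef_rot: [2.349, 2.085, 0.001]
contact_force: [0.1, -1.2, -2.6]
opening: 0.48
grip_force: 62.3
t 19.8 q6 1.19 tcp [ 0.5736 -0.2321 -0.0073] axis [ 0.001 -0.001 -1.   ] roll -0.000 shift after roll [0.1 0.1 6.5]
```

```bash
python3 -m pendant '[{"x":0,"y":0,"z":2,"roll":0,"claw":1},{"x":0,"y":0,"z":2,"roll":0,"claw":1},{"x":0,"y":0,"z":1.5,"roll":0,"claw":1},{"x":0,"y":0,"z":1,"roll":0,"claw":1},{"x":0,"y":0,"z":0,"roll":0,"claw":1},{"x":0,"y":0,"z":0,"roll":0,"claw":0.6},{"x":0,"y":0,"z":0,"roll":0,"claw":0},{"x":0,"y":0,"z":0,"roll":0,"claw":0}]'
python3 -m pendant '[{"x":0,"y":0,"z":0,"roll":0,"claw":0},{"x":0,"y":0,"z":0,"roll":0,"claw":0},{"x":0,"y":0,"z":-20,"roll":0,"claw":0},{"x":0,"y":0,"z":-30,"roll":0,"claw":0},{"x":0,"y":0,"z":-30,"roll":0,"claw":0},{"x":0,"y":0,"z":-30,"roll":0,"claw":0},{"x":0,"y":0,"z":-30,"roll":0,"claw":0},{"x":0,"y":0,"z":-30,"roll":0,"claw":0}]'
python3 - <<'E'
from h import *
cp=campose("wrist",dict(tcp_pos=np.array([.5646,-.3069,.1603]),eef_rot=np.array([2.344,2.081,.002])))
w=cast(cp,[[72,131],[68,186]],.011);d=w[0]-w[1];yl=np.arctan2(d[1],d[0]);print(w,w.mean(0),yl,np.linalg.norm(d))
goto(*w.mean(0)[:2],.15,yl+np.pi/2)
E
```

```text
time: 20.55
tcp_pos: [0.5735, -0.2321, -0.0144]
eef_rot: [2.349, 2.085, 0.0]
contact_force: [-0.9, -1.2, -0.3]
opening: 0.8
grip_force: 0.0
time: 21.35
tcp_pos: [0.573, -0.2318, 0.1564]
eef_rot: [2.35, 2.085, -0.0]
contact_force: [-0.0, -0.2, -0.2]
opening: 0.994
grip_force: 0.0
[[ 0.38100601 -0.24818314  0.011     ]
 [ 0.35817487 -0.30542544  0.011     ]] [ 0.36959044 -0.27680429  0.011     ] 1.1912810031400825 0.06162744949732812
t 21.4 q6 1.19 tcp [ 0.573  -0.2318  0.1564] axis [-0. -0. -1.] roll 0.260 shift after roll [-117.2 -172.3    6.4]
```

```bash
python3 -m pendant '[{"x":0,"y":0,"z":0,"roll":0.13,"claw":0},{"x":0,"y":0,"z":0,"roll":0.13,"claw":0},{"x":-20,"y":-29,"z":0,"roll":0,"claw":0},{"x":-20,"y":-29,"z":0,"roll":0,"claw":0},{"x":-20,"y":-29,"z":0,"roll":0,"claw":0},{"x":-20,"y":-29,"z":0,"roll":0,"claw":0},{"x":-20,"y":-29,"z":0,"roll":0,"claw":0},{"x":-20,"y":-29,"z":0,"roll":0,"claw":0}]'
python3 -m pendant '[{"x":0,"y":0,"z":0,"roll":0,"claw":0},{"x":0,"y":0,"z":0,"roll":0,"claw":0},{"x":0,"y":0,"z":0,"roll":0,"claw":0},{"x":0,"y":0,"z":0,"roll":0,"claw":0},{"x":0,"y":0,"z":0,"roll":0,"claw":0},{"x":0,"y":0,"z":0,"roll":0,"claw":0},{"x":0,"y":0,"z":0,"roll":0,"claw":0},{"x":0,"y":0,"z":0,"roll":0,"claw":0}]' 30
python3 - <<'E'
from h import *
st=manip.state();a=manip.camera("wrist");cp=campose("wrist",st)
goto(.3695,-.2768,-.020,1.19-np.pi/2)
uv=proj(cp,[.3695,-.2768,.011]); print(uv)
u,w=uv.astype(int)
cv2.imwrite("pics/w9.png",cv2.resize(a[w-60:w+60,u-60:u+60,::-1],(500,500)))
H=hsv(a);h,s,v=[H[:,:,i].astype(int) for i in range(3)]
print(rect(cp,(s<60)&(v>70),.010,(u-60,w-60,u+60,w+60)),(u,w))
E
```

```text
time: 22.15
tcp_pos: [0.3658, -0.2791, 0.1552]
eef_rot: [2.6, 1.763, -0.0]
contact_force: [0.3, -0.6, 0.5]
opening: 1.001
grip_force: 0.0
time: 22.95
tcp_pos: [0.3672, -0.2789, 0.1552]
eef_rot: [-2.6, -1.763, -0.0]
contact_force: [0.5, 0.6, 0.4]
opening: 1.004
grip_force: 0.0
t 23.0 q6 1.14 tcp [ 0.3671 -0.2789  0.1552] axis [-0.  0. -1.] roll 0.002 shift after roll [  2.8   1.4 175.2]
[258.6217466  164.26816434]
(array([ 0.35913171, -0.29564291]), np.float64(1.1603057311177891), (36, 16), array([256.65789474, 183.22368421])) (np.int64(258), np.int64(164))
```

View pics/w9.png

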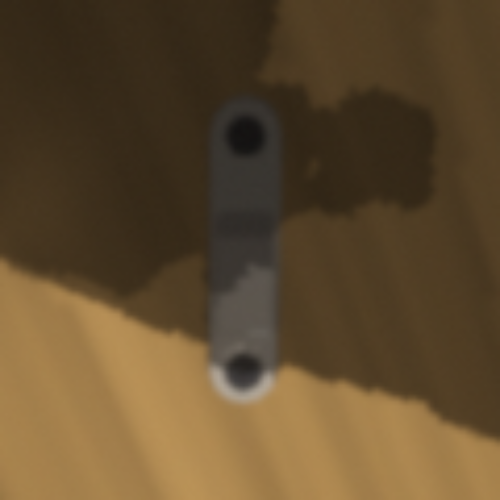

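The white link is vertical in the crop, with bolts at (246,135) and (243,370), so the yaw is right and it is centred within 2 mm. I'll descend and grip the tab.

```bash
python3 -m pendant '[{"x":2.5,"y":0,"z":25,"roll":0,"claw":0},{"x":0,"y":0,"z":25,"roll":0,"claw":0},{"x":0,"y":0,"z":25,"roll":0,"claw":0},{"x":0,"y":0,"z":25,"roll":0,"claw":0},{"x":0,"y":0,"z":25,"roll":0,"claw":0},{"x":0,"y":0,"z":25,"roll":0,"claw":0},{"x":0,"y":0,"z":18,"roll":0,"claw":0},{"x":0,"y":0,"z":7,"roll":0,"claw":0}]'
python3 -m pendant '[{"x":0,"y":0,"z":0,"roll":0,"claw":0},{"x":0,"y":0,"z":0,"roll":0,"claw":1},{"x":0,"y":0,"z":0,"roll":0,"claw":1},{"x":0,"y":0,"z":0,"roll":0,"claw":1},{"x":0,"y":0,"z":0,"roll":0,"claw":1},{"x":0,"y":0,"z":0,"roll":0,"claw":1},{"x":0,"y":0,"z":0,"roll":0,"claw":1},{"x":0,"y":0,"z":0,"roll":0,"claw":1}]' 30
python3 -m pendant '[{"x":0,"y":0,"z":-10,"roll":0,"claw":1},{"x":0,"y":0,"z":-20,"roll":0,"claw":1},{"x":0,"y":0,"z":-25,"roll":0,"claw":1},{"x":0,"y":0,"z":-25,"roll":0,"claw":1},{"x":0,"y":0,"z":-25,"roll":0,"claw":1},{"x":0,"y":0,"z":0,"roll":0.15,"claw":1},{"x":0,"y":0,"z":0,"roll":0.15,"claw":1},{"x":0,"y":0,"z":0,"roll":0.15,"claw":1}]'
python3 - <<'E'
from h import *
goto(.6232,-.032,-.015,.247-np.pi/2)
E
```

```text
time: 23.8
tcp_pos: [0.3672, -0.2758, -0.0212]
eef_rot: [-2.598, -1.762, 0.001]
contact_force: [0.9, 0.6, -0.3]
opening: 1.0
grip_force: 0.0
time: 24.6
tcp_pos: [0.3682, -0.2768, -0.0195]
eef_rot: [2.6, 1.763, 0.0]
contact_force: [-0.6, 1.3, 5.4]
opening: 0.153
grip_force: 36.7
time: 25.4
tcp_pos: [0.368, -0.2767, 0.086]
eef_rot: [2.931, 1.13, 0.0]
contact_force: [-0.3, -0.0, -0.9]
opening: 0.154
grip_force: 35.9
t 25.4 q6 1.60 tcp [ 0.368  -0.2767  0.086 ] axis [ 0. -0. -1.] roll 0.489 shift after roll [ 307.2 -174.9  101. ]
```

```bash
python3 -m pendant '[{"x":0,"y":0,"z":0,"roll":0.15,"claw":1},{"x":0,"y":0,"z":0,"roll":0.15,"claw":1},{"x":0,"y":0,"z":0,"roll":0.15,"claw":1},{"x":0,"y":0,"z":0,"roll":0.04,"claw":1},{"x":31,"y":-17.5,"z":0,"roll":0,"claw":1},{"x":31,"y":-17.5,"z":0,"roll":0,"claw":1},{"x":31,"y":-17.5,"z":0,"roll":0,"claw":1},{"x":31,"y":-17.5,"z":0,"roll":0,"claw":1}]'
python3 -m pendant '[{"x":30,"y":-17.5,"z":0,"roll":0,"claw":1},{"x":30,"y":-17.5,"z":0,"roll":0,"claw":1},{"x":30,"y":-17.5,"z":0,"roll":0,"claw":1},{"x":30,"y":-17.5,"z":0,"roll":0,"claw":1},{"x":30,"y":-17.5,"z":0,"roll":0,"claw":1},{"x":30,"y":-17.5,"z":0,"roll":0,"claw":1},{"x":0,"y":0,"z":0,"roll":0,"claw":1},{"x":0,"y":0,"z":0,"roll":0,"claw":1}]'
python3 - <<'E'
from h import *
st=manip.state();a=manip.camera("wrist");cp=campose("wrist",st)
cv2.imwrite("pics/w10.png",a[:,:,::-1])
goto(.6232,-.032,-.0165,.247-np.pi/2)
H=hsv(a);h,s,v=[H[:,:,i].astype(int) for i in range(3)]
print(rect(cp,(h>98)&(h<135)&(s>80)&(v>25),.018))
t=manip.camera("top");H=hsv(t);h,s,v=[H[:,:,i].astype(int) for i in range(3)]
E
```

```text
time: 26.2
tcp_pos: [0.4715, -0.1769, 0.0858]
eef_rot: [3.117, 0.394, 0.0]
contact_force: [0.3, -1.2, -0.5]
opening: 0.154
grip_force: 35.9
time: 27.0
tcp_pos: [0.6187, -0.0308, 0.0852]
eef_rot: [3.116, 0.397, -0.001]
contact_force: [-0.8, 0.0, -1.0]
opening: 0.153
grip_force: 35.9
t 27.1 q6 2.72 tcp [ 0.6182 -0.0314  0.0853] axis [-0.001 -0.    -1.   ] roll 0.005 shift after roll [  4.8   1.8 101.7]
(array([0.61700916, 0.00481554]), np.float64(-1.3264488333561184), (148, 120), array([221.61784288, 176.45139814]))
```

View pics/w10.png

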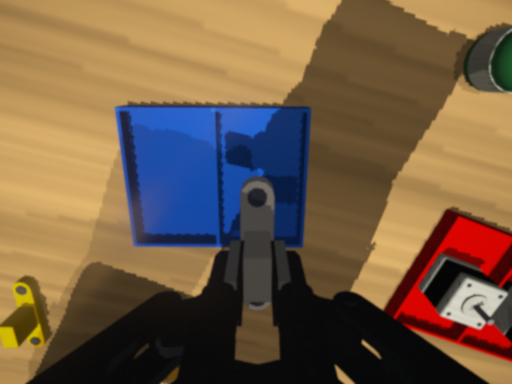

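The white link hangs straight over the right-hand bay, with the tray at (117–310, 104–247). I'll lower it and release with a partial opening.

```bash
python3 -m pendant '[{"x":6,"y":1.5,"z":10,"roll":0,"claw":1},{"x":0,"y":0,"z":20,"roll":0,"claw":1},{"x":0,"y":0,"z":20,"roll":0,"claw":1},{"x":0,"y":0,"z":20,"roll":0,"claw":1},{"x":0,"y":0,"z":18,"roll":0,"claw":1},{"x":0,"y":0,"z":6,"roll":0,"claw":1},{"x":0,"y":0,"z":2,"roll":0,"claw":1},{"x":0,"y":0,"z":0,"roll":0,"claw":1}]'
python3 -m pendant '[{"x":0,"y":0,"z":1.5,"roll":0,"claw":1},{"x":0,"y":0,"z":1.5,"roll":0,"claw":1},{"x":0,"y":0,"z":1.5,"roll":0,"claw":1},{"x":0,"y":0,"z":1,"roll":0,"claw":1},{"x":0,"y":0,"z":0,"roll":0,"claw":1},{"x":0,"y":0,"z":0,"roll":0,"claw":1},{"x":0,"y":0,"z":0,"roll":0,"claw":1},{"x":0,"y":0,"z":0,"roll":0,"claw":1}]'
```

```text
time: 27.9
tcp_pos: [0.6252, -0.0317, -0.0105]
eef_rot: [3.117, 0.394, 0.001]
contact_force: [-0.5, -0.2, -1.6]
opening: 0.156
grip_force: 35.9
time: 28.7
tcp_pos: [0.625, -0.0313, -0.0163]
eef_rot: [-3.117, -0.395, -0.0]
contact_force: [-0.4, 0.1, -0.2]
opening: 0.15
grip_force: 35.9
```

Next, release, lift, and work out the approach to the yellow link.

```bash
python3 -m pendant '[{"x":0,"y":0,"z":0.5,"roll":0,"claw":1},{"x":0,"y":0,"z":0,"roll":0,"claw":0.7},{"x":0,"y":0,"z":0,"roll":0,"claw":0.65},{"x":0,"y":0,"z":0,"roll":0,"claw":0.65},{"x":0,"y":0,"z":0,"roll":0,"claw":0.65},{"x":0,"y":0,"z":-10,"roll":0,"claw":0.65},{"x":0,"y":0,"z":-20,"roll":0,"claw":0.65},{"x":0,"y":0,"z":-30,"roll":0,"claw":0.65}]'
python3 -m pendant '[{"x":0,"y":0,"z":-30,"roll":0,"claw":0},{"x":0,"y":0,"z":-30,"roll":0,"claw":0},{"x":0,"y":0,"z":-30,"roll":0,"claw":0},{"x":0,"y":0,"z":-25,"roll":0,"claw":0},{"x":0,"y":0,"z":0,"roll":0,"claw":0},{"x":0,"y":0,"z":0,"roll":0,"claw":0},{"x":0,"y":0,"z":0,"roll":0,"claw":0},{"x":0,"y":0,"z":0,"roll":0,"claw":0}]'
python3 - <<'E'
from h import *
st=manip.state();a=manip.camera("wrist");cp=campose("wrist",st)
H=hsv(a);h,s,v=[H[:,:,i].astype(int) for i in range(3)]
print("white",rect(cp,(s<70)&(v>60),.010,(150,60,330,240)),"pred",proj(cp,[.625,-.0315,.013]))
print("yellow",rect(cp,(h>22)&(h<35)&(s>170),.010))
goto(.4285,.157,.155,.225-np.pi/2)
E
```

```text
time: 29.5
tcp_pos: [0.6237, -0.0312, 0.0431]
eef_rot: [-3.116, -0.394, 0.004]
contact_force: [0.3, 0.5, -0.1]
opening: 0.349
grip_force: 0.0
time: 30.3
tcp_pos: [0.6243, -0.0312, 0.1572]
eef_rot: [-3.116, -0.394, 0.003]
contact_force: [0.8, -0.6, 0.5]
opening: 1.002
grip_force: 0.0
white (array([ 0.62347455, -0.03088217]), np.float64(0.2431198094657656), (80, 18), array([256.84810127, 164.51898734])) pred [258.29754363 165.44211821]
yellow (array([0.45614377, 0.16139902]), np.float64(0.2515509780027929), (28, 18), array([ 64.62711864, 259.54237288]))
t 30.4 q6 2.72 tcp [ 0.6243 -0.0312  0.1572] axis [-0.002  0.    -1.   ] roll 0.027 shift after roll [-148.9 -227.2    2.6]
```

The white link lies flat, aligned and centred in its bay. For the yellow link I need the half-turned wrist, because joint 6 would otherwise reach its limit.

```bash
R='unused'; python3 -m pendant '[{"x":0,"y":0,"z":0,"roll":-0.15,"claw":0},{"x":0,"y":0,"z":0,"roll":-0.15,"claw":0},{"x":0,"y":0,"z":0,"roll":-0.15,"claw":0},{"x":0,"y":0,"z":0,"roll":-0.15,"claw":0},{"x":0,"y":0,"z":0,"roll":-0.15,"claw":0},{"x":0,"y":0,"z":0,"roll":-0.15,"claw":0},{"x":0,"y":0,"z":0,"roll":-0.15,"claw":0},{"x":0,"y":0,"z":0,"roll":-0.15,"claw":0}]' >/dev/null
python3 -m pendant '[{"x":0,"y":0,"z":0,"roll":-0.15,"claw":0},{"x":0,"y":0,"z":0,"roll":-0.15,"claw":0},{"x":0,"y":0,"z":0,"roll":-0.15,"claw":0},{"x":0,"y":0,"z":0,"roll":-0.15,"claw":0},{"x":0,"y":0,"z":0,"roll":-0.15,"claw":0},{"x":0,"y":0,"z":0,"roll":-0.15,"claw":0},{"x":0,"y":0,"z":0,"roll":-0.15,"claw":0},{"x":0,"y":0,"z":0,"roll":-0.15,"claw":0}]' >/dev/null
python3 -m pendant '[{"x":0,"y":0,"z":0,"roll":-0.15,"claw":0},{"x":0,"y":0,"z":0,"roll":-0.15,"claw":0},{"x":0,"y":0,"z":0,"roll":-0.15,"claw":0},{"x":0,"y":0,"z":0,"roll":-0.15,"claw":0},{"x":0,"y":0,"z":0,"roll":-0.115,"claw":0},{"x":0,"y":0,"z":0,"roll":0,"claw":0},{"x":0,"y":0,"z":0,"roll":0,"claw":0},{"x":0,"y":0,"z":0,"roll":0,"claw":0}]'
python3 - <<'E'
from h import *
goto(.4285,.157,.155,.225-np.pi/2)
E
```

```text
time: 32.75
tcp_pos: [0.6249, -0.0313, 0.1579]
eef_rot: [0.349, -3.122, -0.0]
contact_force: [0.8, 0.6, -0.1]
opening: 1.005
grip_force: 0.0
t 32.8 q6 -0.39 tcp [ 0.6249 -0.0313  0.1579] axis [-0.  0. -1.] roll -0.002 shift after roll [149.4 227.4   3. ]
```

```bash
python3 -m pendant '[{"x":21.3,"y":32.5,"z":0,"roll":0,"claw":0},{"x":21.3,"y":32.5,"z":0,"roll":0,"claw":0},{"x":21.3,"y":32.5,"z":0,"roll":0,"claw":0},{"x":21.3,"y":32.5,"z":0,"roll":0,"claw":0},{"x":21.3,"y":32.5,"z":0,"roll":0,"claw":0},{"x":21.3,"y":32.5,"z":0,"roll":0,"claw":0},{"x":21.3,"y":32.5,"z":0,"roll":0,"claw":0},{"x":0,"y":0,"z":0,"roll":0,"claw":0}]'
python3 -m pendant '[{"x":0,"y":0,"z":0,"roll":0,"claw":0},{"x":0,"y":0,"z":0,"roll":0,"claw":0},{"x":0,"y":0,"z":0,"roll":0,"claw":0},{"x":0,"y":0,"z":0,"roll":0,"claw":0},{"x":0,"y":0,"z":0,"roll":0,"claw":0},{"x":0,"y":0,"z":0,"roll":0,"claw":0},{"x":0,"y":0,"z":0,"roll":0,"claw":0},{"x":0,"y":0,"z":0,"roll":0,"claw":0}]'
python3 - <<'E'
from h import *
st=manip.state();a=manip.camera("wrist");cp=campose("wrist",st)
cv2.imwrite("pics/w11.png",a[:,:,::-1])
H=hsv(a);h,s,v=[H[:,:,i].astype(int) for i in range(3)]
for t in (130,170): 
  r=rect(cp,(h>20)&(h<38)&(s>t)&(v>40),.010,(180,100,340,240)); print("yellow",r)
  goto(*r[0],-.0195,r[1]-np.pi/2)
print(proj(cp,[.4285,.157,.01]))
E
```

```text
time: 33.55
tcp_pos: [0.4254, 0.1593, 0.1583]
eef_rot: [0.355, -3.12, -0.001]
contact_force: [-0.7, 0.1, 0.1]
opening: 1.001
grip_force: 0.0
time: 34.35
tcp_pos: [0.4289, 0.1571, 0.1582]
eef_rot: [0.353, -3.122, 0.0]
contact_force: [-0.6, -0.7, -0.4]
opening: 1.001
grip_force: 0.0
yellow (array([0.42897601, 0.15654137]), np.float64(0.23805947049947873), (80, 20), array([255.74842767, 162.81761006]))
t 34.4 q6 -0.03 tcp [0.4289 0.1571 0.1582] axis [ 0. -0. -1.] roll -0.013 shift after roll [  0.   -0.6 177.7]
yellow (array([0.42895813, 0.15657401]), np.float64(0.25333329856232845), (80, 19), array([255.8164557 , 163.02531646]))
t 34.4 q6 -0.03 tcp [0.4289 0.1571 0.1582] axis [ 0. -0. -1.] roll -0.028 shift after roll [  0.   -0.5 177.7]
[256.22542778 164.60238081]
```

```bash
python3 -m pendant '[{"x":0,"y":-0.5,"z":25,"roll":-0.018,"claw":0},{"x":0,"y":0,"z":25,"roll":0,"claw":0},{"x":0,"y":0,"z":25,"roll":0,"claw":0},{"x":0,"y":0,"z":25,"roll":0,"claw":0},{"x":0,"y":0,"z":25,"roll":0,"claw":0},{"x":0,"y":0,"z":25,"roll":0,"claw":0},{"x":0,"y":0,"z":20,"roll":0,"claw":0},{"x":0,"y":0,"z":7.5,"roll":0,"claw":0}]'
python3 -m pendant '[{"x":0,"y":0,"z":0,"roll":0,"claw":0},{"x":0,"y":0,"z":0,"roll":0,"claw":1},{"x":0,"y":0,"z":0,"roll":0,"claw":1},{"x":0,"y":0,"z":0,"roll":0,"claw":1},{"x":0,"y":0,"z":0,"roll":0,"claw":1},{"x":0,"y":0,"z":0,"roll":0,"claw":1},{"x":0,"y":0,"z":0,"roll":0,"claw":1},{"x":0,"y":0,"z":0,"roll":0,"claw":1}]' 30
python3 -m pendant '[{"x":0,"y":0,"z":-10,"roll":0,"claw":1},{"x":0,"y":0,"z":-20,"roll":0,"claw":1},{"x":0,"y":0,"z":-25,"roll":0,"claw":1},{"x":0,"y":0,"z":-25,"roll":0,"claw":1},{"x":0,"y":0,"z":-25,"roll":0,"claw":1},{"x":0,"y":0,"z":0,"roll":0,"claw":1},{"x":0,"y":0,"z":0,"roll":0,"claw":1},{"x":0,"y":0,"z":0,"roll":0,"claw":1}]'
python3 - <<'E'
from h import *
goto(.607,.0404,-.0165,.246-np.pi/2)
E
```

```text
time: 35.2
tcp_pos: [0.4277, 0.1564, -0.0208]
eef_rot: [0.381, -3.116, 0.0]
contact_force: [0.3, -0.2, 0.8]
opening: 1.005
grip_force: 0.0
time: 36.0
tcp_pos: [0.4293, 0.1567, -0.0189]
eef_rot: [-0.381, 3.118, 0.0]
contact_force: [-0.7, -0.3, 6.6]
opening: 0.156
grip_force: 34.6
time: 36.8
tcp_pos: [0.4283, 0.1565, 0.0851]
eef_rot: [0.381, -3.117, 0.0]
contact_force: [-1.2, -0.4, -0.1]
opening: 0.154
grip_force: 33.8
t 36.8 q6 -0.05 tcp [0.4283 0.1565 0.0851] axis [-0.001 -0.    -1.   ] roll -0.003 shift after roll [-145.2 -156.1  101.5]
```

```bash
python3 -m pendant '[{"x":-24.2,"y":-26,"z":0,"roll":0,"claw":1},{"x":-24.2,"y":-26,"z":0,"roll":0,"claw":1},{"x":-24.2,"y":-26,"z":0,"roll":0,"claw":1},{"x":-24.2,"y":-26,"z":0,"roll":0,"claw":1},{"x":-24.2,"y":-26,"z":0,"roll":0,"claw":1},{"x":-24.2,"y":-26,"z":0,"roll":0,"claw":1},{"x":0,"y":0,"z":0,"roll":0,"claw":1},{"x":0,"y":0,"z":0,"roll":0,"claw":1}]'
python3 -m pendant '[{"x":0,"y":0,"z":10,"roll":0,"claw":1},{"x":0,"y":0,"z":20,"roll":0,"claw":1},{"x":0,"y":0,"z":20,"roll":0,"claw":1},{"x":0,"y":0,"z":20,"roll":0,"claw":1},{"x":0,"y":0,"z":18,"roll":0,"claw":1},{"x":0,"y":0,"z":6,"roll":0,"claw":1},{"x":0,"y":0,"z":0,"roll":0,"claw":1},{"x":0,"y":0,"z":0,"roll":0,"claw":1}]'
python3 - <<'E'
from h import *
goto(.607,.0404,-.0160,.246-np.pi/2)
E
```

```text
time: 37.6
tcp_pos: [0.6065, 0.0398, 0.0841]
eef_rot: [0.379, -3.116, -0.001]
contact_force: [-0.4, 0.2, -0.5]
opening: 0.153
grip_force: 33.8
time: 38.4
tcp_pos: [0.6075, 0.0405, -0.0077]
eef_rot: [-0.382, 3.118, -0.0]
contact_force: [-0.9, -0.6, -0.2]
opening: 0.156
grip_force: 33.8
t 38.4 q6 -0.30 tcp [ 0.6075  0.0405 -0.0077] axis [ 0.001  0.    -1.   ] roll -0.002 shift after roll [0.6 0.  8.3]
```

```bash
python3 -m pendant '[{"x":0,"y":0,"z":3,"roll":0,"claw":1},{"x":0,"y":0,"z":2,"roll":0,"claw":1},{"x":0,"y":0,"z":1.5,"roll":0,"claw":1},{"x":0,"y":0,"z":1.5,"roll":0,"claw":1},{"x":0,"y":0,"z":0.7,"roll":0,"claw":1},{"x":0,"y":0,"z":0,"roll":0,"claw":1},{"x":0,"y":0,"z":0,"roll":0,"claw":1},{"x":0,"y":0,"z":0,"roll":0,"claw":1}]'
python3 -m pendant '[{"x":0,"y":0,"z":0,"roll":0,"claw":0.7},{"x":0,"y":0,"z":0,"roll":0,"claw":0.65},{"x":0,"y":0,"z":0,"roll":0,"claw":0.65},{"x":0,"y":0,"z":0,"roll":0,"claw":0.65},{"x":0,"y":0,"z":-10,"roll":0,"claw":0.65},{"x":0,"y":0,"z":-20,"roll":0,"claw":0.65},{"x":0,"y":0,"z":-30,"roll":0,"claw":0.65},{"x":0,"y":0,"z":-30,"roll":0,"claw":0.65}]'
python3 -m pendant '[{"x":0,"y":0,"z":-30,"roll":0,"claw":0},{"x":0,"y":0,"z":-30,"roll":0,"claw":0},{"x":0,"y":0,"z":-25,"roll":0,"claw":0},{"x":0,"y":0,"z":0,"roll":0,"claw":0},{"x":0,"y":0,"z":0,"roll":0,"claw":0},{"x":0,"y":0,"z":0,"roll":0,"claw":0},{"x":0,"y":0,"z":0,"roll":0,"claw":0},{"x":0,"y":0,"z":0,"roll":0,"claw":0}]'
python3 - <<'E'
from h import *
st=manip.state();a=manip.camera("wrist");cp=campose("wrist",st)
H=hsv(a);h,s,v=[H[:,:,i].astype(int) for i in range(3)]
print("yellow",rect(cp,(h>20)&(h<38)&(s>170)&(v>40),.013,(170,60,340,240)),proj(cp,[.607,.0404,.013]))
goto(.4345,.0058,.155,-.117)
goto(.4345,.0058,.155,.9)
E
```

```text
time: 39.2
tcp_pos: [0.6076, 0.0401, -0.0159]
eef_rot: [-0.381, 3.118, -0.0]
contact_force: [-3.5, -0.0, 12.1]
opening: 0.156
grip_force: 35.4
time: 40.0
tcp_pos: [0.6072, 0.0402, 0.0744]
eef_rot: [0.381, -3.118, -0.0]
contact_force: [0.7, 0.4, -0.3]
opening: 0.345
grip_force: 0.0
time: 40.8
tcp_pos: [0.6069, 0.0402, 0.1572]
eef_rot: [0.381, -3.117, -0.0]
contact_force: [-0.6, -0.7, 0.4]
opening: 1.004
grip_force: 0.0
yellow (array([0.60647241, 0.04074017]), np.float64(0.2345662020976218), (77, 16), array([256.46794872, 164.50641026])) [256.29079357 166.24366235]
t 40.9 q6 -0.30 tcp [0.6071 0.0402 0.1573] axis [-0.001  0.    -1.   ] roll -1.211 shift after roll [ 54.3 167.4   2.5]
t 40.9 q6 -0.30 tcp [0.6071 0.0402 0.1573] axis [-0.001  0.    -1.   ] roll 0.914 shift after roll [ 113.8 -134.2    2.5]
```

The yellow link is centred in its bay. The wheel needs no turn, since its yaw is free.

```bash
python3 -m pendant '[{"x":29,"y":1.4,"z":0,"roll":0,"claw":0},{"x":29,"y":1.4,"z":0,"roll":0,"claw":0},{"x":29,"y":1.4,"z":0,"roll":0,"claw":0},{"x":29,"y":1.4,"z":0,"roll":0,"claw":0},{"x":29,"y":1.4,"z":0,"roll":0,"claw":0},{"x":29,"y":1.4,"z":0,"roll":0,"claw":0},{"x":0,"y":0,"z":0,"roll":0,"claw":0},{"x":0,"y":0,"z":0,"roll":0,"claw":0}]'
python3 - <<'E'
from h import *
st=manip.state();a=manip.camera("wrist");cp=campose("wrist",st)
cv2.imwrite("pics/w12.png",a[:,:,::-1])
H=hsv(a);h,s,v=[H[:,:,i].astype(int) for i in range(3)]
u,w=proj(cp,[.4345,.0058,.024]).astype(int); print(u,w,H[w,u],H[w-15,u],H[w,u-27])
b=(u-60,w-60,u+60,w+60)
# whole wheel vs wood: wood is h~15-20 with s>110
print("wheel",rect(cp,(s<105)|(v<35),.024,b))
uh,wh=proj(cp,[.4345,.0058,.046]).astype(int)
print("hub",rect(cp,(s>120)&(h>14)&(h<30),.046,(uh-16,wh-16,uh+16,wh+16)),uh,wh)
y0=toolyaw(st); goto(.4345,.0058,-.010,y0)
cv2.imwrite("pics/c12.png",cv2.resize(a[w-60:w+60,u-60:u+60,::-1],(400,400)))
E
```

```text
time: 41.65
tcp_pos: [0.4368, 0.0063, 0.1583]
eef_rot: [-0.38, 3.118, -0.0]
contact_force: [0.4, -0.5, 0.8]
opening: 1.002
grip_force: 0.0
256 166 [ 18 206  89] [24 43 30] [ 17 140  42]
wheel (array([0.43189056, 0.00524855]), np.float64(1.0336615689030793), (56, 55), array([256.21710526, 162.60526316]))
hub (array([0.43239725, 0.00586439]), np.float64(1.0184957986014593), (21, 21), array([256.90163934, 169.72131148])) 256 171
t 41.7 q6 -0.40 tcp [0.4374 0.0063 0.1582] axis [ 0.001 -0.    -1.   ] roll 0.000 shift after roll [  3.1   0.2 168.2]
```

View pics/c12.png

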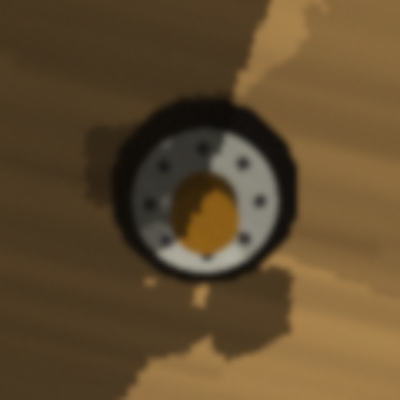

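The hub is round, at (205,213) in the crop, which puts it at (0.4325, 0.0058). I'll descend onto it.

```bash
python3 -m pendant '[{"x":5,"y":0.6,"z":25,"roll":0,"claw":0},{"x":0,"y":0,"z":25,"roll":0,"claw":0},{"x":0,"y":0,"z":25,"roll":0,"claw":0},{"x":0,"y":0,"z":25,"roll":0,"claw":0},{"x":0,"y":0,"z":25,"roll":0,"claw":0},{"x":0,"y":0,"z":21,"roll":0,"claw":0},{"x":0,"y":0,"z":14,"roll":0,"claw":0},{"x":0,"y":0,"z":6,"roll":0,"claw":0}]'
python3 -m pendant '[{"x":0,"y":0,"z":0,"roll":0,"claw":0},{"x":0,"y":0,"z":0,"roll":0,"claw":1},{"x":0,"y":0,"z":0,"roll":0,"claw":1},{"x":0,"y":0,"z":0,"roll":0,"claw":1},{"x":0,"y":0,"z":0,"roll":0,"claw":1},{"x":0,"y":0,"z":0,"roll":0,"claw":1},{"x":0,"y":0,"z":0,"roll":0,"claw":1},{"x":0,"y":0,"z":0,"roll":0,"claw":1}]' 60
python3 -m pendant '[{"x":0,"y":0,"z":-10,"roll":0,"claw":1},{"x":0,"y":0,"z":-20,"roll":0,"claw":1},{"x":0,"y":0,"z":-20,"roll":0,"claw":1},{"x":0,"y":0,"z":-25,"roll":0,"claw":1},{"x":0,"y":0,"z":-25,"roll":0,"claw":1},{"x":0,"y":0,"z":0,"roll":0,"claw":1},{"x":0,"y":0,"z":0,"roll":0,"claw":1},{"x":0,"y":0,"z":0,"roll":0,"claw":1}]'
python3 - <<'E'
from h import *
y0=toolyaw(manip.state()); goto(.5793,.297,-.005,y0)
E
```

```text
time: 42.5
tcp_pos: [0.4316, 0.006, -0.0095]
eef_rot: [0.381, -3.117, -0.001]
contact_force: [0.8, -0.7, 0.5]
opening: 1.001
grip_force: 0.0
time: 43.3
tcp_pos: [0.4319, 0.0057, -0.0075]
eef_rot: [-0.381, 3.118, -0.0]
contact_force: [-1.9, -0.9, 6.0]
opening: 0.201
grip_force: 58.4
time: 44.1
tcp_pos: [0.4308, 0.0059, 0.0914]
eef_rot: [0.381, -3.117, -0.001]
contact_force: [-0.9, 0.0, -1.4]
opening: 0.203
grip_force: 58.9
t 44.1 q6 -0.40 tcp [0.4308 0.0059 0.0914] axis [-0.001  0.    -1.   ] roll -0.000 shift after roll [-214.3  246.7   96.3]
```

```bash
python3 -m pendant '[{"x":-21.4,"y":24.6,"z":0,"roll":0,"claw":1},{"x":-21.4,"y":24.6,"z":0,"roll":0,"claw":1},{"x":-21.4,"y":24.6,"z":0,"roll":0,"claw":1},{"x":-21.4,"y":24.6,"z":0,"roll":0,"claw":1},{"x":-21.4,"y":24.6,"z":0,"roll":0,"claw":1},{"x":-21.4,"y":24.6,"z":0,"roll":0,"claw":1},{"x":-21.4,"y":24.6,"z":0,"roll":0,"claw":1},{"x":-21.4,"y":24.6,"z":0,"roll":0,"claw":1}]'
python3 -m pendant '[{"x":-21.4,"y":24.6,"z":0,"roll":0,"claw":1},{"x":-21.4,"y":24.6,"z":0,"roll":0,"claw":1},{"x":0,"y":0,"z":0,"roll":0,"claw":1},{"x":0,"y":0,"z":20,"roll":0,"claw":1},{"x":0,"y":0,"z":20,"roll":0,"claw":1},{"x":0,"y":0,"z":20,"roll":0,"claw":1},{"x":0,"y":0,"z":20,"roll":0,"claw":1},{"x":0,"y":0,"z":0,"roll":0,"claw":1}]'
python3 - <<'E'
from h import *
y0=toolyaw(manip.state()); goto(.5793,.297,-.0045,y0)
E
```

```text
time: 44.9
tcp_pos: [0.5498, 0.2391, 0.0904]
eef_rot: [0.381, -3.116, 0.001]
contact_force: [0.1, -0.2, -0.7]
opening: 0.204
grip_force: 59.0
time: 45.7
tcp_pos: [0.5767, 0.2945, 0.008]
eef_rot: [0.38, -3.112, 0.003]
contact_force: [-0.3, -0.7, -2.1]
opening: 0.206
grip_force: 59.0
t 45.7 q6 0.12 tcp [0.5767 0.2945 0.008 ] axis [-0.007 -0.003 -1.   ] roll -0.000 shift after roll [-3.2  1.8 12.5]
```

```bash
python3 -m pendant '[{"x":0,"y":0,"z":3,"roll":0,"claw":1},{"x":0,"y":0,"z":2,"roll":0,"claw":1},{"x":0,"y":0,"z":2,"roll":0,"claw":1},{"x":0,"y":0,"z":1,"roll":0,"claw":1},{"x":0,"y":0,"z":0,"roll":0,"claw":1},{"x":0,"y":0,"z":0,"roll":0,"claw":1},{"x":0,"y":0,"z":0,"roll":0,"claw":1},{"x":0,"y":0,"z":0,"roll":0,"claw":1}]'
```

```text
time: 46.5
tcp_pos: [0.5801, 0.2961, 0.0041]
eef_rot: [-0.381, 3.118, 0.0]
contact_force: [-0.6, -0.0, -1.2]
opening: 0.201
grip_force: 59.0
```

```bash
python3 -m pendant '[{"x":0,"y":0,"z":3,"roll":0,"claw":1},{"x":0,"y":0,"z":2,"roll":0,"claw":1},{"x":0,"y":0,"z":1.5,"roll":0,"claw":1},{"x":0,"y":0,"z":1,"roll":0,"claw":1},{"x":0,"y":0,"z":1,"roll":0,"claw":1},{"x":0,"y":0,"z":0,"roll":0,"claw":1},{"x":0,"y":0,"z":0,"roll":0,"claw":1},{"x":0,"y":0,"z":0,"roll":0,"claw":1}]'
```

```text
time: 47.3
tcp_pos: [0.58, 0.296, -0.0044]
eef_rot: [0.381, -3.118, 0.0]
contact_force: [-1.1, -1.3, 1.7]
opening: 0.202
grip_force: 59.2
```

It's in contact with the tray floor. I'll release, lift and check everything.

```bash
python3 -m pendant '[{"x":0,"y":0,"z":0,"roll":0,"claw":0.7},{"x":0,"y":0,"z":0,"roll":0,"claw":0.5},{"x":0,"y":0,"z":0,"roll":0,"claw":0.5},{"x":0,"y":0,"z":0,"roll":0,"claw":0.5},{"x":0,"y":0,"z":-10,"roll":0,"claw":0.5},{"x":0,"y":0,"z":-20,"roll":0,"claw":0.5},{"x":0,"y":0,"z":-30,"roll":0,"claw":0.5},{"x":0,"y":0,"z":-30,"roll":0,"claw":0.5}]'
python3 -m pendant '[{"x":0,"y":0,"z":-30,"roll":0,"claw":0},{"x":0,"y":0,"z":-30,"roll":0,"claw":0},{"x":30,"y":0,"z":-20,"roll":0,"claw":0},{"x":40,"y":0,"z":0,"roll":0,"claw":0},{"x":40,"y":0,"z":0,"roll":0,"claw":0},{"x":40,"y":0,"z":0,"roll":0,"claw":0},{"x":30,"y":0,"z":0,"roll":0,"claw":0},{"x":0,"y":0,"z":0,"roll":0,"claw":0}]'
python3 - <<'E'
from h import *
a=manip.camera("top"); b=cv2.imread("pics/top0.png")[:,:,::-1]
cv2.imwrite("pics/top1.png",cv2.resize(a[80:330,60:440],None,fx=2.1,fy=2.1)[:,:,::-1])
cp=campose("top")
H=hsv(a);h,s,v=[H[:,:,i].astype(int) for i in range(3)]
print(rect(cp,(h<14)&(s>200),.04,(170,100,210,140))[0],rect(cp,((h<6)|(h>174))&(s>150),.07,(320,115,350,145))[0])
E
```

```text
time: 48.1
tcp_pos: [0.5798, 0.296, 0.087]
eef_rot: [0.381, -3.118, 0.0]
contact_force: [0.4, 0.9, 0.7]
opening: 0.498
grip_force: 0.0
time: 48.9
tcp_pos: [0.4018, 0.252, 0.1664]
eef_rot: [0.382, -3.117, 0.0]
contact_force: [0.5, 0.2, 0.0]
opening: 1.001
grip_force: 0.0
[0.75953131 0.16366429] [ 0.75813074 -0.17936299]
```

View pics/top1.png

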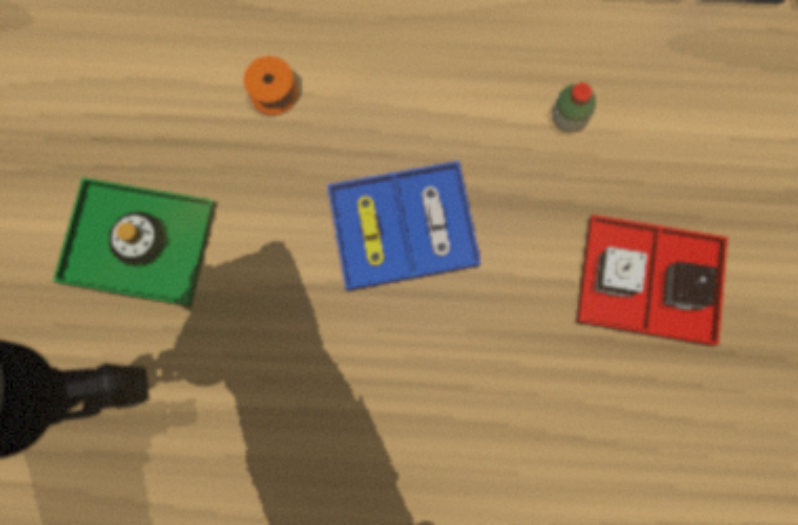

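The wheel (135,235), the links (370,230) and (436,220), and the motors (623,270) and (690,285) all sit in their bays. The spool and glue have not moved.

```bash
python3 -c "
from station import manip
print(manip.job_done())"
```

```text
the job is handed in; nothing more can be done
None
```

The job is handed in at about 49 s: the final top view shows both motors, both links and the wheel in their trays, with the spool and glue undisturbed; the first grasp caught motor_silver by its shaft, so I set it back down and regripped it by the body.

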